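Clamp the jade blank in the drilling fixture

TASK

Clamp the jade blank that lies in the nest of the drilling fixture: push the steel strap round with a finger until it rests against its stop pin, over the stone, and only then push the cam lever all the way down. Only push, with the fingers; never pinch the strap or the lever, and leave the stone and everything else on the bench lying as they are.

Things in the scene. Friction and masses are not known exactly. Their poses are not given: they have to be found in the camera images.
- strap (a joint): Swing of the clamp strap about the upright stud, rad. 0 = parked fully out; it grows anticlockwise seen from above; 1.75 = against the stop pin with the nose over the stone (end of travel). The start is 0 to 0.7. It swivels with moderate friction (about 4 N near the nose) and stays where it is left. The lever turns with the strap.
- cam_lever (a joint): Cam lever angle, rad. 0 = open, handle leaning 10 degrees back from upright (away from the strap's nose); it grows as the handle goes down towards the heel end of the strap; 1.31 = fully down (end of travel), handle almost level, 5 degrees above horizontal, pointing opposite to the nose. The start is 0 to 0.3. Friction holds it at any angle; about 3 N at the handle moves it, a little more once the pad meets the stone.
- strap_pivot (a point): On the stud's axis at the height of the strap's top face (76 mm above the bench). Turns with the strap: x points to the strap's nose, z up. With the strap at its stop, this x points along the fixture's own y.
- strap_nose (a point): Middle of the top edge of the strap's nose end, 120 mm from the stud axis; x points away from the stud. The strap is a dark steel bar 180 mm long (120 mm in front of the stud, 60 mm behind), 32 mm wide, 16 mm thick, underside 60 mm and top 76 mm above the bench while the lever is open; a rubber pad 19 mm across hangs under it 108 mm from the stud, its foot 53.5 mm above the bench.
- strap_bar: The same steel strap with its pad; origin at bench height under the heel screw, 45 mm behind the stud axis; x to the nose, z up. Its long side faces are the colliders strap_bar_c1 and strap_bar_c2. As the lever goes down the nose dips evenly by about 7 mm and the sprung pad presses on the stone with about 14 N.
- lever_pin (a point): The lever's cross pin, on the stud axis 93 mm above the bench. Turns with the lever; y is along the pin.
- lever_tip (a point): Middle of the end of the lever's handle, 118 mm from the pin. The black handle runs from 38 to 118 mm from the pin, 20 mm wide (along the pin) and 11 mm thick; the forked cam head at the pin is steel. The handle's two side cheeks (across the pin direction) are the colliders cam_lever_c6 and cam_lever_c7.
- fixture: Aluminium fixture plate 150 x 270 x 16 mm, screwed down; origin at the centre of its underside, z up, y along its length. The stud stands at y = -55 mm (x = 0). The stop pin, 12 mm across and 72 mm high, stands at x = -22.5 mm, y = -15 mm and meets the strap's side near the stud. The nest block with two low steel fences (45 mm high) is centred at x = 0, y = 77 mm; the parked strap hangs out beyond the +x side of the plate.
- stone: Pale green jade blank, 50 x 80 x 12 mm, loose in the nest; origin at the centre of its underside, 38 mm above the bench, its top 50 mm above the bench. Must not be shifted.
- dressing_stick: Grey abrasive stick 22 x 120 x 22 mm lying on the bench beside the plate, under or near the parked strap; origin at the centre of its underside, y along it.
- cone: Grey stone cone, 68 mm across at the foot, 40 mm at the top, 75 mm high, standing on the bench; origin at the centre of its foot.
- burr_block: Wooden block 60 x 80 x 28 mm with six upright mounted points, 64 mm high over all; origin at the centre of its underside.
- basket: Red slotted basket 150 x 105 x 55 mm full of jade eggs; origin at the centre of its underside.
Mind the look-alikes: they are no part of the job. What is shaped like the stone but pink or yellow is not meant.

How it is judged:
On the way, in this order (a step that is already met when the one before it is completed fails the run):
1. the strap rests against its stop pin, over the stone, with the lever still up (value of joint strap above 1.67 rad and value of joint cam_lever below 0.6 rad), for 0.2 s.
2. the lever is fully down with the strap at its stop (value of joint strap above 1.67 rad and value of joint cam_lever above 1.23 rad), for 0.3 s.
At the end, for the whole second after the job is handed in: The strap is within 0.08 rad of its stop, the lever within 0.08 rad of fully down, the strap's pad presses the stone with more than 5 N, the stone lies flat within 5 mm of where it was, and the stick, cone, burr block and basket are within 15 mm of where they were (all of step 2 and contact force between strap_bar and stone above 5 N and distance of stone from where it was at the start of the episode below 0.005 m and angle between stone's own z axis and vertical below 0.05 rad and linear speed of stone below 0.01 m/s and distance of each of dressing_stick, cone, burr_block, basket from where it was at the start of the episode below 0.015 m); the robot touches nothing.
It fails at once if the strap or its lever is pushed with the arm or the gripper's body, not the fingers (contact force between the arm and strap above 10 N).
It fails at once if the lever is pushed down while the strap is not yet at its stop (value of joint cam_lever above 0.7 rad and value of joint strap below 1.62 rad).
It fails at once if the stone is shifted or lifted by more than 5 mm (distance of stone from where it was at the start of the episode above 0.005 m).
It fails at once if the strap or the lever's handle is pinched between the fingers ((contact force between the fingers and strap_bar_c1 above 3 N and contact force between the fingers and strap_bar_c2 above 3 N) or (contact force between the fingers and cam_lever_c6 above 3 N and contact force between the fingers and cam_lever_c7 above 3 N)).
It fails at once if the stick, cone, burr block or basket is moved by more than 15 mm or tipped over (distance of any of dressing_stick, cone, burr_block, basket from where it was at the start of the episode above 0.015 m or angle between any of cone, burr_block's own z axis and vertical above 0.5 rad).
It also fails if it takes over 51 s, if anything falls off the work surface, if the arm or the gripper's body presses on something with over 40 N, if the wrist force passes 120 N, or if a joint passes its speed limit or range.

ROBOT

A 6-joint arm with a two-finger parallel gripper is mounted at the origin on the work surface. World frame = base frame: x ahead of the robot, y to its left, z up, the work surface at z = 0. Lengths are in m, angles in rad, forces in N, time in s.
With the tool pointing down it reaches from about 0.3 to 0.875 m from the base axis. Payload 6.4 kg.
Tool frame: the origin (TCP) lies on the centre line of the jaws, within the pads' length; the fingertips stand ctrl.tip_extent ahead of it and the grasp point (between the pads) lies 8 mm behind it (ctrl.tip_extent is the distance from the TCP to the fingertips, in m); z points along the fingers, y is the line along which they close (so a half turn about z gives the same grasp; the last joint's range is limited). The gripper opens to 85 mm and grips with 20 to 120 N. Pads are 22 mm wide; open, the fingers measure 114 mm over their backs; the gripper's body (76 mm by 85 mm) begins 54 mm behind the grasp point. The pads swing forward as they close: fully open they stand 13 mm farther back than shut.
Start: joints at [1.077, 0.181, 1.607, -0, 1.354, -0.206], TCP at [0.163, 0.551, 0.218] pointing down, gripper open.
Joint ranges: [-2.99, 2.99], [-0.89, 2.07], [0.3, 2.58], [-1.14, 4.28], [0, 2.63], [-3.12, 3.12]. Speed limits (rad/s): [2.57, 2.57, 3.01, 3.14, 3.14, 3.14].

INTERFACE

Orientations are given as a unit quaternion [w, x, y, z].
In Python, from bench import ctrl gives the robot as it stands.
- The arm moves only by the shell command python3 -m handwheel 'ROWS'. ROWS is JSON, a list of rows, each a list of 7 numbers: the turn, a rotation vector about the tool's x, y, z as a fraction of full scale, then the shift along the tool's x, y, z as a fraction of full scale, then the opening, from 0 (shut) to 1 (fully open). In form: [[rx, ry, rz, x, y, z, jaw], ...]. A call has exactly 8 rows; each row shifts and turns the commanded pose from where the row before left it, along the tool's axes as they then stand; what a row does not reach is not made up. Full scale, the value 1, is 300 mm for a shift and pi rad for a turn. A row lasts 1/10 s, in which the tool goes at most 50 mm and 8.59 degrees, less where a joint would pass 70% of its speed; a pose out of reach is approached as far as the arm can. A call with a number of a shift or a turn outside -1 to 1 is refused whole. A call with a gripper value outside its range is refused whole. The fingers move at their own pace and stop on an object; the grip force is fixed at half the most. Time passes only in rows, so rows that do not move let the fingers close, or fill a call up. It gives the time, the measured TCP pose, the force, the opening and the grip force at its end, in the units of the state.
- ctrl.get_obs(): the state, without advancing time (a new reading comes with each control period).
- ctrl.camera(name): name is "scene" or "top" or "wrist"; returns the picture (384x512x3 uint8, blue, green, red); there is no depth.
- ctrl.camera_model(name): a dict with "camera_matrix" (3x3 intrinsics, pixels), "cam_to_world" (4x4, takes a point from camera to world coordinates). Camera axes: x right, y up, looking along -z (the intrinsics and any distortion apply to the point x, -y, -z); pixel columns grow to the right and rows downward; lengths in m; the calibration is good to about 2 mm. A picture is of the moment at which its call begins: read the wrist's pose just before it. camera_model takes no time and is no camera call; for the wrist camera it gives the pose at the moment of the call.
- ctrl.hand_in(): hands the job in; it is judged then, once.
The state is a dict: "time_s": time; "q": joint angles; "dq": joint speeds; "joint_efforts": joint torques, N m; "eef_pos": TCP position; "eef_rot": TCP orientation; "wrist_force": force on the tool from outside, world axes, zero at the start; "torque": the same for the moment, N m; "opening": opening from 0.0 (shut) to 1.0 (fully open); "grasp_force": force on a finger pad.
Only numpy, scipy, OpenCV 4.12 (cv2) and the standard library are available. Lean on these libraries where they do the work, as an engineer would, in place of code of your own. Each camera call takes 0.05 s, during which the arm holds its last target. There are 200 camera calls.

## Working session

There is one attempt and no reset: what is moved stays moved. The work goes in short steps, Python scripts to look and compute and a shell command to move; the robot and the scene stay as the last step left them, time stands still between calls to the robot, and variables do not carry over. Pictures are saved under pics/ and viewed, at most 10 in all, crops included, and the job is handed in when it is done.

```bash
mkdir -p pics; ls
cat > h.py <<'E'
from bench import ctrl
import numpy as np, cv2
def ray(cam,uv):
    m=ctrl.camera_model(cam);K=np.array(m["camera_matrix"]);T=np.array(m["cam_to_world"])
    d=np.linalg.inv(K)@[uv[0],uv[1],1]; d=T[:3,:3]@(d*[1,-1,-1]); return T[:3,3],d
def onz(cam,uv,z):
    o,d=ray(cam,uv); return o+d*(z-o[2])/d[2]
def proj(cam,p):
    m=ctrl.camera_model(cam);K=np.array(m["camera_matrix"]);T=np.array(m["cam_to_world"])
    c=T[:3,:3].T@(np.array(p)-T[:3,3]); u=K@(c*[1,-1,-1]); return u[:2]/u[2]
E
python3 - <<'E'
from h import *
a=ctrl.camera("top");b=ctrl.camera("scene")
cv2.imwrite("pics/t0.png",a);cv2.imwrite("pics/s0.png",b)
cv2.imwrite("pics/tv.png",cv2.resize(a,(800,600)));cv2.imwrite("pics/sv.png",cv2.resize(b,(800,600)))
for c in("top","scene"):
  m=ctrl.camera_model(c);print(np.round(m["camera_matrix"],1),np.round(m["cam_to_world"],3),[k for k in m])
o=ctrl.get_obs();print(o["eef_pos"],o["eef_rot"],ctrl.tip_extent,o["time_s"])
E
```

```text
pics
[[362.6   0.  254.4]
 [  0.  362.6 187.7]
 [  0.    0.    1. ]] [[ 0.007  0.989 -0.145  0.394]
 [-1.     0.009  0.014  0.077]
 [ 0.015  0.145  0.989  1.063]
 [ 0.     0.     0.     1.   ]] ['camera_matrix', 'cam_to_world']
[[469.3   0.  259.6]
 [  0.  469.3 183.8]
 [  0.    0.    1. ]] [[-0.907 -0.294  0.301  0.821]
 [ 0.42  -0.651  0.632  0.696]
 [ 0.01   0.7    0.714  0.854]
 [ 0.     0.     0.     1.   ]] ['camera_matrix', 'cam_to_world']
[0.1629593  0.55089463 0.21707595] [-2.62298596e-04  1.43400012e-01  9.89664496e-01 -7.44206614e-04] 0.011 0.1
```

View pics/tv.png

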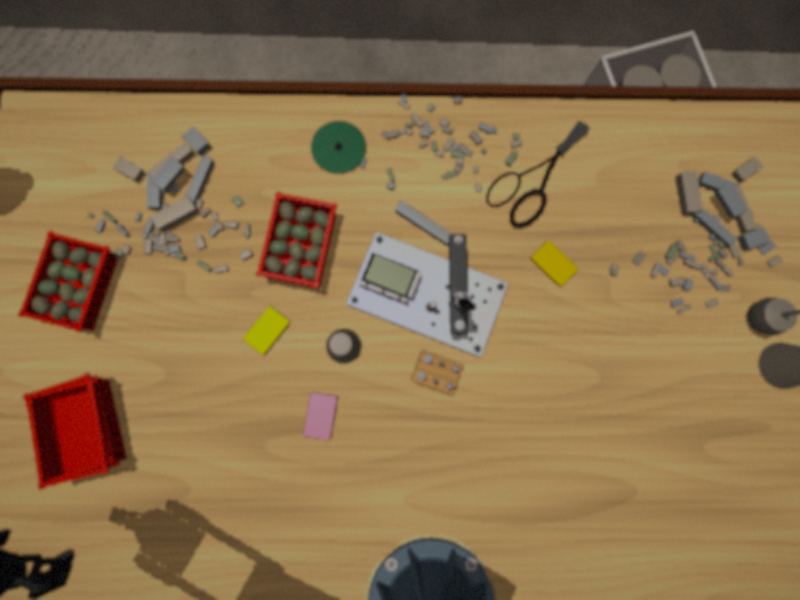

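View pics/sv.png

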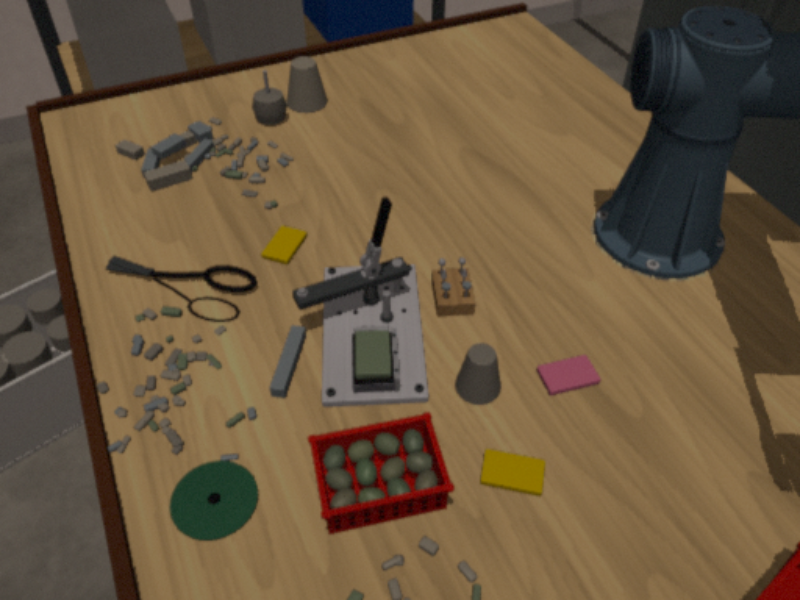

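The top view shows the plate with corners near (379,234), (507,285), (480,355) and (349,303) in the 800x600 view. The strap runs from heel (459,328) to nose (458,238), with the stick to the left of the nose. The scene view shows the lever upright at (378,240). Next I measure the plate and the strap.

Run:
```python
from h import *
from scipy.spatial.transform import Rotation as R
a=cv2.imread("pics/t0.png");hsv=cv2.cvtColor(a,cv2.COLOR_BGR2HSV)
roi=np.zeros(a.shape[:2],np.uint8);roi[140:235,215:335]=1
m=((hsv[...,1]<60)&(hsv[...,2]>115)).astype(np.uint8)*roi
m=cv2.morphologyEx(m,cv2.MORPH_OPEN,np.ones((3,3),np.uint8))
cs,_=cv2.findContours(m,cv2.RETR_EXTERNAL,cv2.CHAIN_APPROX_NONE)
c=max(cs,key=cv2.contourArea)
r=cv2.minAreaRect(np.vstack([c])) ;bx=cv2.boxPoints(r);print(bx.round(1))
P=np.array([onz("top",p,.016) for p in bx]);print(P.round(4),np.linalg.norm(np.roll(P,-1,0)-P,axis=1))
# strap: dark pixels
d=((hsv[...,2]<85)&(hsv[...,1]<110)).astype(np.uint8)*roi;d[:, :280]=0
n,l,s,ce=cv2.connectedComponentsWithStats(d);i=1+s[1:,4].argmax()
c2=cv2.findContours((l==i).astype(np.uint8),0,1)[0][0];r2=cv2.minAreaRect(c2);print(r2,cv2.boxPoints(r2))
o=ctrl.get_obs();print(R.from_quat(np.roll(o["eef_rot"],-1)).as_matrix().round(3))
v=a[140:235,215:335].copy();v=cv2.resize(v,(720,570),interpolation=cv2.INTER_CUBIC)
cv2.imwrite("pics/tc.png",v)
```

```text
[[220.6 194.7]
 [239.2 147. ]
 [326.  181. ]
 [307.4 228.6]]
[[ 0.5256  0.1603  0.016 ]
 [ 0.6683  0.1081  0.016 ]
 [ 0.5687 -0.1479  0.016 ]
 [ 0.4293 -0.0911  0.016 ]] [0.15199404 0.27468514 0.15046628 0.2692521 ]
((294.4847412109375, 182.2867889404297), (63.338626861572266, 15.17562198638916), 85.91438293457031) [[284.65985 151.23856]
 [299.79694 150.15735]
 [304.30963 213.33502]
 [289.17255 214.41623]]
[[-0.959  0.284 -0.001]
 [ 0.284  0.959 -0.001]
 [ 0.    -0.002 -1.   ]]
```

View pics/tc.png

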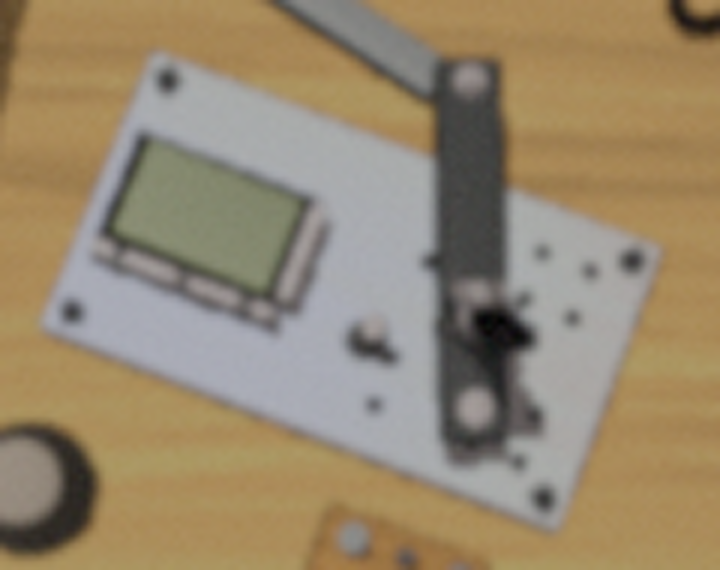

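```bash
cat >> h.py <<'E'
C=np.array([.548,.0074]);yv=np.array([.360,.933]);xv=np.array([.933,-.360]);S=C-.055*yv
E
python3 - <<'E'
from h import *
f=lambda u,v:onz("top",(u/6+215-.4,v/6+140-.4),.076)[:2]
n=f(468,61);s1=f(468,78)
hl=f(474,408)
print("nose",n,"screw",s1,"heel screw",hl,"stud",S,"len",np.linalg.norm(n-S))
d=n-hl;print("strap angle deg",np.degrees(np.arctan2(d[1],d[0])),"to stop",np.degrees(np.arctan2(yv[1],yv[0])), "stud from heel",hl+.045*d/np.linalg.norm(d), np.linalg.norm(d))
for x in (440,502): print(f(x,120))
E
```

```text
nose [ 0.64637061 -0.04312696] screw [ 0.63824421 -0.04305867] heel screw [ 0.48417274 -0.04450117] stud [ 0.5282   -0.043915] len 0.11817323352014938
strap angle deg 0.4854253045450175 to stop 68.90078774976166 stud from heel [ 0.52917113 -0.04411992] 0.16220368354821627
[ 0.61811496 -0.0298692 ]
[ 0.61840931 -0.05870926]
```

The strap points at about 0.5° in world and the stop is at about 69°. The stud is at (0.529,-0.044). I travel with the fingers shut, going round the far side.

```bash
python3 -m handwheel '[[0,0,0,-0.117,-0.031,-0.0133,0],[0,0,0,-0.117,-0.031,-0.0133,0],[0,0,0,-0.117,-0.031,-0.0133,0],[0,0,0,-0.117,-0.031,-0.0133,0],[0,0,0,-0.117,-0.031,-0.0133,0],[0,0,0,-0.117,-0.031,-0.0133,0],[0,0,0,-0.117,-0.031,-0.0133,0],[0,0,0,-0.117,-0.031,-0.0133,0]]'
python3 -m handwheel '[[0,0,0,-0.117,-0.031,-0.0133,0],[0,0,0,-0.117,-0.031,-0.0133,0],[0,0,0,-0.117,-0.031,-0.0133,0],[0,0,0,-0.117,-0.031,-0.0133,0],[0,0,0,-0.117,-0.031,-0.0133,0],[0,0,0,-0.117,-0.031,-0.0133,0],[0,0,0,-0.117,-0.031,-0.0133,0],[0,0,0,0,0,0,0]]'
```

```text
time_s: 0.9
eef_pos: [0.4122, 0.3992, 0.2496]
eef_rot: [-0.0, 0.143, 0.99, -0.0]
wrist_force: [0.6, 1.5, 0.3]
opening: 0.002
grasp_force: 0.0
time_s: 1.7
eef_pos: [0.6317, 0.2646, 0.277]
eef_rot: [0.0, 0.146, 0.989, -0.001]
wrist_force: [-0.4, 0.6, -0.4]
opening: 0.003
grasp_force: 0.0
```

```bash
python3 -m handwheel '[[0,0,0,-0.0436,-0.147,0,0],[0,0,0,-0.0436,-0.147,0,0],[0,0,0,-0.0436,-0.147,0,0],[0,0,0,-0.0436,-0.147,0,0],[0,0,0,-0.0436,-0.147,0,0],[0,0,0,-0.0436,-0.147,0,0],[0,0,0,-0.0436,-0.147,0,0],[0,0,0,-0.0436,-0.147,0,0]]'
python3 - <<'E'
from h import *
cv2.imwrite("pics/s1.png",cv2.resize(ctrl.camera("scene"),(800,600)))
E
```

```text
time_s: 2.5
eef_pos: [0.6279, -0.1008, 0.2773]
eef_rot: [-0.0, 0.143, 0.99, 0.0]
wrist_force: [0.8, 0.0, 0.9]
opening: -0.0
grasp_force: 0.0
```

View pics/s1.png

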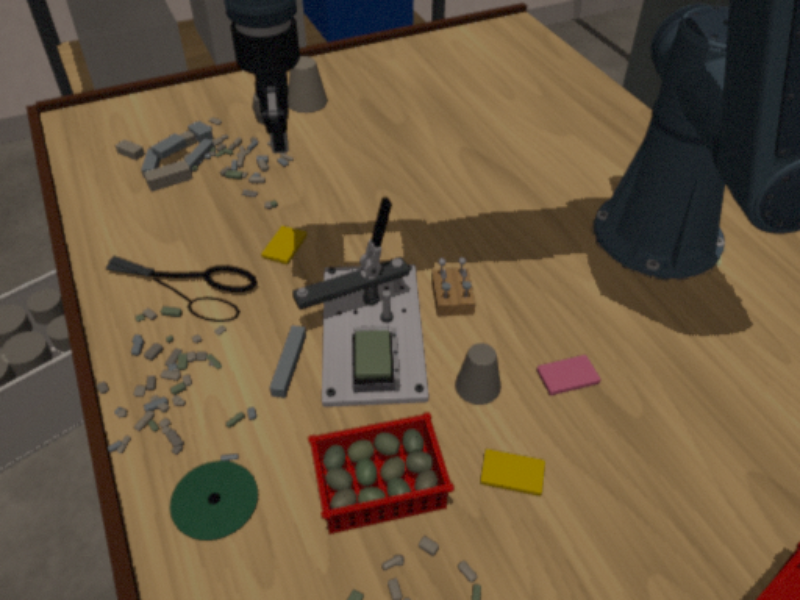

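The scene view shows the shut fingers at (278,145), high behind the strap. The forearm is well above the lever. I descend beside the nose.

```bash
python3 -m handwheel '[[0,0,0,-0.011,-0.038,0.02,0],[0,0,0,0,0,0.1,0],[0,0,0,0,0,0.1,0],[0,0,0,0,0,0.1,0],[0,0,0,0,0,0.1,0],[0,0,0,0,0,0.1,0],[0,0,0,0,0,0.1,0],[0,0,0,0,0,0.057,0]]'
python3 - <<'E'
from h import *
S=np.array([.529,-.044]);p=np.array(ctrl.get_obs()["eef_pos"][:2])
tx=np.array([-.959,.284]);ty=np.array([.284,.959])
q=p
for t in list(range(0,73,6))+[69,72]:
  a=np.radians(t);u=np.array([np.cos(a),np.sin(a)]);n=np.array([u[1],-u[0]])
  h=.0145*abs(ty@n)+.011*abs(tx@n)
  g=S+.1*u+(.016+h)*n;d=g-q;q=g;print(t,g.round(4),(tx@d/.3).round(3),(ty@d/.3).round(3))
E
```

```text
time_s: 3.35
eef_pos: [0.6265, -0.1094, 0.0711]
eef_rot: [-0.002, 0.143, 0.99, 0.001]
wrist_force: [-0.7, -0.9, 0.2]
opening: 0.002
grasp_force: 0.0
0 [ 0.629 -0.077] 0.023 0.106
6 [ 0.632 -0.067] 0.0 0.035
12 [ 0.6339 -0.0565] 0.004 0.035
18 [ 0.6347 -0.0456] 0.008 0.035
24 [ 0.6343 -0.0345] 0.012 0.035
30 [ 0.6326 -0.0234] 0.016 0.034
36 [ 0.6296 -0.0124] 0.02 0.033
42 [ 0.6254 -0.0016] 0.024 0.03
48 [0.6198 0.0088] 0.028 0.028
54 [0.613  0.0186] 0.031 0.025
60 [0.6051 0.0276] 0.034 0.021
66 [0.596  0.0356] 0.037 0.017
72 [0.5859 0.0426] 0.039 0.013
69 [0.5911 0.0393] -0.02 -0.006
72 [0.5859 0.0426] 0.02 0.006
```

```bash
python3 -m handwheel '[[0,0,0,0.011,0.05,-0.011,0],[0,0,0,0.012,0.056,0,0],[0,0,0,0,0.018,0,0],[0,0,0,0,0.017,0,0],[0,0,0,0.002,0.018,0,0],[0,0,0,0.002,0.017,0,0],[0,0,0,0.004,0.018,0,0],[0,0,0,0.004,0.017,0,0]]'
python3 -m handwheel '[[0,0,0,0.006,0.018,0,0],[0,0,0,0.006,0.017,0,0],[0,0,0,0.008,0.017,0,0],[0,0,0,0.008,0.017,0,0],[0,0,0,0.01,0.017,0,0],[0,0,0,0.01,0.016,0,0],[0,0,0,0,0,0,0],[0,0,0,0,0,0,0]]'
python3 - <<'E'
from h import *
a=ctrl.camera("top");cv2.imwrite("pics/t2.png",cv2.resize(a[120:250,200:360],(738,600),interpolation=cv2.INTER_CUBIC))
E
```

```text
time_s: 4.15
eef_pos: [0.6365, -0.0478, 0.078]
eef_rot: [-0.0, 0.144, 0.99, -0.0]
wrist_force: [0.6, -0.2, -0.5]
opening: -0.001
grasp_force: 0.0
time_s: 4.95
eef_pos: [0.6314, -0.0145, 0.078]
eef_rot: [0.0, 0.143, 0.99, -0.0]
wrist_force: [-0.6, -0.5, 0.9]
opening: -0.003
grasp_force: 0.0
```

View pics/t2.png

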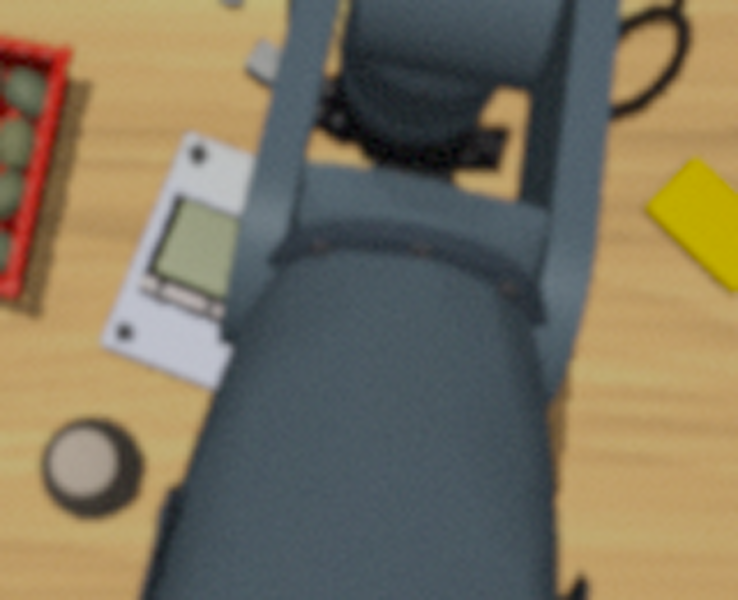

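The arm hides the strap in the top view, so I use the scene camera.

Run:
```python
from h import *
a=ctrl.camera("scene");cv2.imwrite("pics/s2.png",cv2.resize(a[110:270,160:320],(600,600),interpolation=cv2.INTER_CUBIC))
```

```text
(no output)
```

View pics/s2.png

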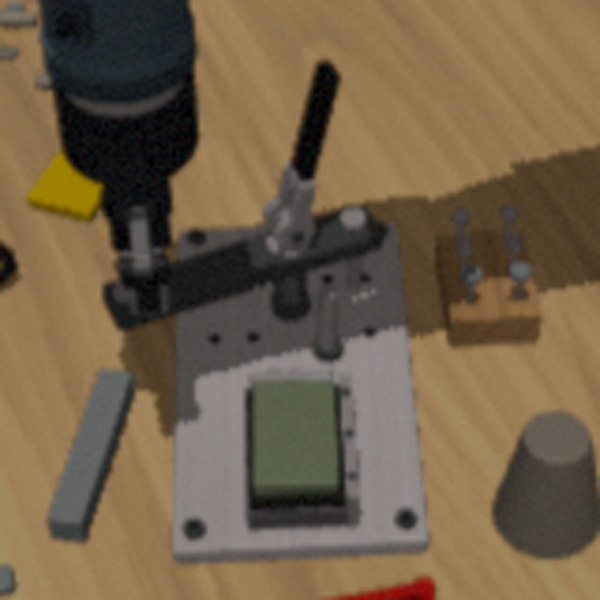

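Run:
```python
from h import *
f=lambda u,v:(160+u/3.75-.4,110+v/3.75-.4)
for p in [(105,287),(122,312),(113,300),(353,215)]: print(p,onz("scene",f(*p),.076).round(4))
o=ctrl.get_obs();e=np.array(o["eef_pos"]);print(e,o["wrist_force"])
for z in(.011,0,-.02):
  q=proj("scene",e-[0,0,z]);print(z,(q-[160,110])*3.75)
```

```text
(105, 287) [ 0.648 -0.055  0.076]
(122, 312) [ 0.6454 -0.0307  0.076 ]
(113, 300) [ 0.6471 -0.0425  0.076 ]
(353, 215) [ 0.4825 -0.051   0.076 ]
[ 0.63139727 -0.01477531  0.07796928] [0.32188196 0.7247868  0.03463104]
0.011 [152.42658148 331.15231532]
0 [150.97233413 318.76726579]
-0.02 [148.27229486 295.77247061]
```

The strap has not moved, so the fingers passed over it. I find the true tip height with a light touch on the strap's top (76 mm).

```bash
python3 -m handwheel '[[0,0,0,0,0,-0.08,0],[0,0,0,-0.028,-0.096,0,0],[0,0,0,0,0,0.02,0],[0,0,0,0,0,0.01,0],[0,0,0,0,0,0.01,0],[0,0,0,0,0,0.01,0],[0,0,0,0,0,0,0],[0,0,0,0,0,0,0]]'
python3 -m handwheel '[[0,0,0,0,0,0.005,0],[0,0,0,0,0,0.005,0],[0,0,0,0,0,0.005,0],[0,0,0,0,0,0,0],[0,0,0,0,0,0,0],[0,0,0,0,0,0,0],[0,0,0,0,0,0,0],[0,0,0,0,0,0,0]]'
```

```text
time_s: 5.85
eef_pos: [0.6311, -0.0441, 0.0867]
eef_rot: [-0.0, 0.143, 0.99, 0.0]
wrist_force: [-0.3, -0.7, -1.4]
opening: 0.002
grasp_force: 0.0
time_s: 6.65
eef_pos: [0.6313, -0.0446, 0.0825]
eef_rot: [0.0, 0.143, 0.99, -0.0]
wrist_force: [0.2, 0.2, 0.2]
opening: 0.002
grasp_force: 0.0
```

```bash
for i in 1 2; do :; done; python3 -m handwheel '[[0,0,0,0,0,0.005,0],[0,0,0,0,0,0.005,0],[0,0,0,0,0,0,0],[0,0,0,0,0,0,0],[0,0,0,0,0,0,0],[0,0,0,0,0,0,0],[0,0,0,0,0,0,0],[0,0,0,0,0,0,0]]'
python3 -m handwheel '[[0,0,0,0,0,0.005,0],[0,0,0,0,0,0.005,0],[0,0,0,0,0,0,0],[0,0,0,0,0,0,0],[0,0,0,0,0,0,0],[0,0,0,0,0,0,0],[0,0,0,0,0,0,0],[0,0,0,0,0,0,0]]'
```

```text
time_s: 7.45
eef_pos: [0.6313, -0.0446, 0.0795]
eef_rot: [0.0, 0.143, 0.99, -0.0]
wrist_force: [-0.1, -0.8, 0.2]
opening: 0.004
grasp_force: 0.0
time_s: 8.25
eef_pos: [0.6313, -0.0446, 0.0765]
eef_rot: [0.0, 0.143, 0.99, -0.0]
wrist_force: [0.7, 0.7, 0.6]
opening: -0.004
grasp_force: 0.0
```

Run:
```python
from h import *
a=ctrl.camera("scene")[150:230,175:265];a=cv2.convertScaleAbs(cv2.resize(a,(396,352),interpolation=cv2.INTER_CUBIC),alpha=2,beta=10)
b=cv2.resize(ctrl.camera("wrist"),(400,352))
cv2.imwrite("pics/c3.png",np.hstack([a,b]))
```

```text
(no output)
```

View pics/c3.png

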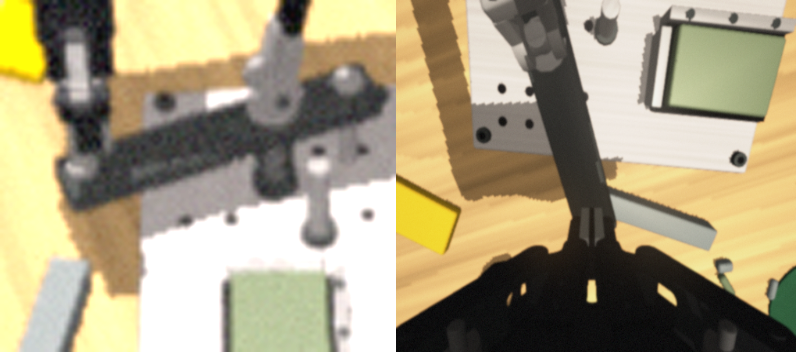

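The enhanced view shows the fingertips still above the strap, ending near crop (85,155). I compute their height.

Run:
```python
from h import *
e=np.array(ctrl.get_obs()["eef_pos"])
for z in(.06,.07,.08,.09,.1):
  q=proj("scene",[e[0],e[1],z]);print(z,(q-[175,150])*4.4+2)
```

```text
0.06 [ 96.97534568 185.6052481 ]
0.07 [ 95.34169131 172.50353311]
0.08 [ 93.68639001 159.22821233]
0.09 [ 92.00900866 145.77581216]
0.1 [ 90.3091025  132.14276572]
```

```bash
python3 -m handwheel '[[0,0,0,0,0,0.007,0],[0,0,0,0,0,0.006,0],[0,0,0,0,0,0,0],[0,0,0,0,0,0,0],[0,0,0,0,0,0,0],[0,0,0,0,0,0,0],[0,0,0,0,0,0,0],[0,0,0,0,0,0,0]]'
python3 -m handwheel '[[0,0,0,0,0,0.007,0],[0,0,0,0,0,0.006,0],[0,0,0,0,0,0,0],[0,0,0,0,0,0,0],[0,0,0,0,0,0,0],[0,0,0,0,0,0,0],[0,0,0,0,0,0,0],[0,0,0,0,0,0,0]]'
```

```text
time_s: 9.15
eef_pos: [0.6313, -0.0446, 0.0726]
eef_rot: [0.0, 0.143, 0.99, -0.0]
wrist_force: [0.1, -0.6, 0.1]
opening: 0.007
grasp_force: 0.0
time_s: 9.95
eef_pos: [0.6313, -0.0446, 0.0687]
eef_rot: [0.0, 0.143, 0.99, -0.0]
wrist_force: [0.4, 1.1, 0.6]
opening: 0.001
grasp_force: 0.0
```

```bash
python3 -m handwheel '[[0,0,0,0,0,0.007,0],[0,0,0,0,0,0.006,0],[0,0,0,0,0,0,0],[0,0,0,0,0,0,0],[0,0,0,0,0,0,0],[0,0,0,0,0,0,0],[0,0,0,0,0,0,0],[0,0,0,0,0,0,0]]'
python3 - <<'E'
from h import *
o=ctrl.get_obs();print(o["joint_efforts"],o["wrist_force"],o["torque"],ctrl.tip_extent,[k for k in dir(ctrl) if k[0]!='_'])
E
```

```text
time_s: 10.75
eef_pos: [0.6313, -0.0446, 0.0648]
eef_rot: [0.0, 0.143, 0.99, -0.0]
wrist_force: [0.9, 0.4, 0.0]
opening: -0.003
grasp_force: 0.0
[-1.67316089e-04 -5.42612851e+01 -3.06678164e+01 -2.71189983e-04
  3.82099745e-05 -1.33035343e-06] [0.87222141 0.39529096 0.0284657 ] [ 0.02541064 -0.03857792 -0.03127491] 0.011 ['MotionError', 'camera', 'camera_model', 'get_obs', 'hand_in', 'tip_extent']
```

Run:
```python
from h import *
a=ctrl.camera("scene")[150:230,175:265];a=cv2.convertScaleAbs(cv2.resize(a,(396,352),interpolation=cv2.INTER_CUBIC),alpha=2.5,beta=10)
w=ctrl.camera("wrist")
e=np.array(ctrl.get_obs()["eef_pos"]);print(e)
for z in(-.011,0,.008):
  print(z,proj("wrist",e+[0,0,z]))
print("nose at .076",proj("wrist",[.6464,-.0431,.076]),proj("scene",[.6464,-.0431,.076]))
b=cv2.convertScaleAbs(cv2.resize(w[180:300,180:316],(400,352),interpolation=cv2.INTER_CUBIC),alpha=2,beta=20)
cv2.imwrite("pics/c4.png",np.hstack([a,b]))
```

```text
[ 0.63123463 -0.04459374  0.06475566]
-0.011 [248.6842182  226.46989413]
0 [248.60247921 234.05943574]
0.008 [248.53630449 240.20382057]
nose at .076 [258.84951078 265.86809971] [189.9283888  189.32793061]
```

View pics/c4.png

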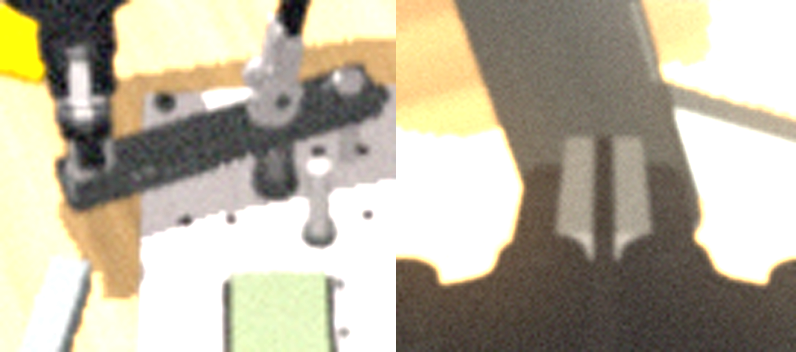

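The wrist view shows the whole pad length in front of the strap, so the tips really are above it. I check the reported pose against the plate holes, using the wrist picture taken at TCP z=0.0765.

Run:
```python
from h import *
f=lambda u,v,z:onz("top",(u/6+215-.4,v/6+140-.4),z)
H=[f(168,80,.016),f(632,262,.016),f(140,137,.05),f(312,200,.05)]
obs=np.array([(342,158),(88,134)]) ;obs=obs/[400/512,352/384]
for h in H:
  for b in (0.0118,.0318,.0418): print(h.round(3),b,proj("wrist",h-[0,0,b]).round(1))
print(obs.round(1))
m=ctrl.camera_model("wrist");print(np.round(m["cam_to_world"],3),m["camera_matrix"][0])
# scene check of the strap heights: same strap nose corners seen in both
p0=onz("top",(293.0,150),.076)
for z in (.05,.06,.076,.09): q=onz("top",(292.9,149.8),z);print(z,q.round(3),proj("scene",q))
```

```text
[0.651 0.098 0.016] 0.0118 [435.6 173.6]
[0.651 0.098 0.016] 0.0318 [420.8 168.1]
[0.651 0.098 0.016] 0.0418 [414.2 165.7]
[ 0.562 -0.13   0.016] 0.0118 [111.9 146.8]
[ 0.562 -0.13   0.016] 0.0318 [123.2 143.4]
[ 0.562 -0.13   0.016] 0.0418 [128.2 141.9]
[0.614 0.11  0.05 ] 0.0118 [483.3 125.1]
[0.614 0.11  0.05 ] 0.0318 [460.6 123.2]
[0.614 0.11  0.05 ] 0.0418 [450.8 122.3]
[0.585 0.028 0.05 ] 0.0118 [342.  116.5]
[0.585 0.028 0.05 ] 0.0318 [333.  115.3]
[0.585 0.028 0.05 ] 0.0418 [329.1 114.9]
[[437.8 172.4]
 [112.6 146.2]]
[[ 0.284 -0.92  -0.268  0.562]
 [ 0.959  0.273  0.079 -0.023]
 [ 0.001 -0.28   0.96   0.22 ]
 [ 0.     0.     0.     1.   ]] [290.51027511   0.         250.17335398]
0.05 [ 0.653 -0.047  0.05 ] [187.76335991 196.73532467]
0.06 [ 0.65  -0.046  0.06 ] [188.55871156 193.81580772]
0.076 [ 0.646 -0.044  0.076] [189.8532473  189.06392341]
0.09 [ 0.643 -0.042  0.09 ] [191.0087453  184.82240838]
```

```bash
python3 -m handwheel '[[0,0,0,0,0,0.006,0],[0,0,0,0,0,0.005,0],[0,0,0,0,0,0,0],[0,0,0,0,0,0,0],[0,0,0,0,0,0,0],[0,0,0,0,0,0,0],[0,0,0,0,0,0,0],[0,0,0,0,0,0,0]]'
python3 -m handwheel '[[0,0,0,0,0,0.006,0],[0,0,0,0,0,0.005,0],[0,0,0,0,0,0,0],[0,0,0,0,0,0,0],[0,0,0,0,0,0,0],[0,0,0,0,0,0,0],[0,0,0,0,0,0,0],[0,0,0,0,0,0,0]]'
```

```text
time_s: 11.65
eef_pos: [0.6315, -0.0446, 0.0619]
eef_rot: [0.0, 0.143, 0.99, -0.0]
wrist_force: [-1.6, 0.6, 4.6]
opening: 0.001
grasp_force: 2.7
time_s: 12.45
eef_pos: [0.6319, -0.0447, 0.0611]
eef_rot: [0.001, 0.143, 0.99, -0.0]
wrist_force: [-7.9, 1.8, 20.5]
opening: -0.003
grasp_force: 10.2
```

Contact comes at TCP z of about 0.0625, so the shut fingertips are about 13.5 mm behind the TCP. I lift, back out to the far side and go lower.

```bash
python3 -m handwheel '[[0,0,0,0,0,-0.08,0],[0,0,0,-0.03,-0.105,0,0],[0,0,0,-0.032,-0.106,0,0],[0,0,0,0,0,0.055,0],[0,0,0,0,0,0.05,0],[0,0,0,0,0,0,0],[0,0,0,0,0,0,0],[0,0,0,0,0,0,0]]'
```

```text
time_s: 13.25
eef_pos: [0.6313, -0.1096, 0.0508]
eef_rot: [0.0, 0.143, 0.99, 0.0]
wrist_force: [0.1, 0.2, -0.5]
opening: 0.001
grasp_force: 0.0
```

```bash
python3 -m handwheel '[[0,0,0,0.019,0.05,0,0],[0,0,0,0.019,0.052,0,0],[0,0,0,0,0.018,0,0],[0,0,0,0,0.017,0,0],[0,0,0,0.002,0.018,0,0],[0,0,0,0.002,0.017,0,0],[0,0,0,0.004,0.018,0,0],[0,0,0,0.004,0.017,0,0]]'
python3 -m handwheel '[[0,0,0,0.006,0.018,0,0],[0,0,0,0.006,0.017,0,0],[0,0,0,0.008,0.017,0,0],[0,0,0,0.008,0.017,0,0],[0,0,0,0.01,0.017,0,0],[0,0,0,0.01,0.016,0,0],[0,0,0,0,0,0,0],[0,0,0,0,0,0,0]]'
python3 - <<'E'
from h import *
cv2.imwrite("pics/s4.png",ctrl.camera("scene"));a=cv2.imread("pics/s4.png")
# lit/shadow robust dark strap: low value, low saturation
g=a.max(2);m=(g<70).astype(np.uint8);print("dark at rows/cols of old nose",g[185:195,188:198].mean(), "old pic",cv2.imread("pics/s0.png").max(2)[185:195,188:198].mean())
E
```

```text
time_s: 14.05
eef_pos: [0.6345, -0.0467, 0.0507]
eef_rot: [0.0, 0.144, 0.99, -0.0]
wrist_force: [-1.4, -3.7, 0.9]
opening: -0.001
grasp_force: 1.8
time_s: 14.85
eef_pos: [0.6292, -0.0125, 0.0506]
eef_rot: [-0.0, 0.143, 0.99, 0.0]
wrist_force: [-0.6, 0.3, 0.8]
opening: 0.002
grasp_force: 0.1
dark at rows/cols of old nose 104.24 old pic 63.68
```

Now there is a push force of about 4 N and the strap has left its old place. I carry on along the arc.

```bash
python3 -m handwheel '[[0,0,0,0.012,0.015,0,0],[0,0,0,0.012,0.015,0,0],[0,0,0,0.014,0.014,0,0],[0,0,0,0.014,0.014,0,0],[0,0,0,0.015,0.013,0,0],[0,0,0,0.016,0.012,0,0],[0,0,0,0.017,0.011,0,0],[0,0,0,0.017,0.010,0,0]]'
python3 -m handwheel '[[0,0,0,0.012,0.006,0,0],[0,0,0,0.012,0.006,0,0],[0,0,0,0.012,0.005,0,0],[0,0,0,0.01,0.002,0,0],[0,0,0,0.007,0,0,0],[0,0,0,0.007,0,0,0],[0,0,0,0,0,0,0],[0,0,0,0,0,0,0]]'
python3 - <<'E'
from h import *
a=ctrl.camera("scene");cv2.imwrite("pics/s5.png",cv2.convertScaleAbs(cv2.resize(a[120:270,170:320],(600,600),interpolation=cv2.INTER_CUBIC),alpha=1.6))
E
```

```text
time_s: 15.7
eef_pos: [0.6043, 0.027, 0.0508]
eef_rot: [0.0, 0.143, 0.99, 0.0]
wrist_force: [1.9, -3.7, -0.9]
opening: 0.001
grasp_force: 1.7
time_s: 16.5
eef_pos: [0.5899, 0.0375, 0.0511]
eef_rot: [0.001, 0.144, 0.99, 0.0]
wrist_force: [6.7, 1.3, -1.4]
opening: -0.0
grasp_force: 2.8
```

View pics/s5.png

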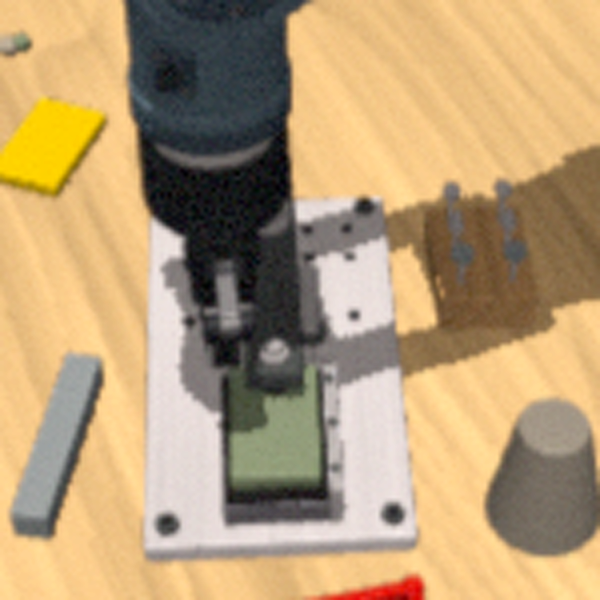

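The strap lies over the stone with its nose at (275,370), along the plate's axis. I press a little more to confirm the stop.

```bash
python3 -m handwheel '[[0,0,0,0.005,0,0,0],[0,0,0,0.005,0,0,0],[0,0,0,0,0,0,0],[0,0,0,0,0,0,0],[0,0,0,0,0,0,0],[0,0,0,0,0,0,0],[0,0,0,0,0,0,0],[0,0,0,0,0,0,0]]'
```

```text
time_s: 17.35
eef_pos: [0.5894, 0.0376, 0.0515]
eef_rot: [0.004, 0.144, 0.99, 0.0]
wrist_force: [13.5, -1.6, -7.9]
opening: 0.002
grasp_force: 6.5
```

It is at the stop: the force rises while the tool hardly moves. I back off, lift clear and work out the lever path.

```bash
python3 -m handwheel '[[0,0,0,-0.05,0,0,0],[0,0,0,-0.08,0,0,0],[0,0,0,0,0,-0.12,0],[0,0,0,0,0,-0.15,0],[0,0,0,0,0,-0.15,0],[0,0,0,0,0,-0.15,0],[0,0,0,0,0,-0.05,0],[0,0,0,0,0,0,0]]'
python3 - <<'E'
from h import *
p=np.array(ctrl.get_obs()["eef_pos"])
o,d=ray("scene",(384*.64-.3,202*.64-.3))  # lever tip at start, strap then along +x: plane y=-.044
q=o+d*(-.044-o[1])/d[1];print("lever tip at start",q.round(3),"lean deg",np.degrees(np.arctan2(.529-q[0],q[2]-.093)))
S=np.array([.529,-.044]);w=-yv/np.linalg.norm(yv);tx=np.array([-.959,.284]);ty=np.array([.284,.959])
r,h=.09,.008
L=[("pre",np.append(S+w*-.045,.215)),("pre2",np.append(S+w*-.045,.175))]
for f in range(10,91,8):
  a=np.radians(f);s=r*np.sin(a)-.0055*np.cos(a)-h;z=.093+r*np.cos(a)+.0055*np.sin(a)
  L.append((f,np.append(S+w*s,z-.0135)))
for n,g in L:
  e=(g-p)/.3;print(n,g.round(4),[round(float(v),3) for v in(tx@e[:2],ty@e[:2],-e[2])]);p=g
E
```

```text
time_s: 18.15
eef_pos: [0.6244, 0.0271, 0.2398]
eef_rot: [0.002, 0.143, 0.99, 0.0]
wrist_force: [0.7, -0.6, -0.7]
opening: -0.0
grasp_force: 0.0
lever tip at start [ 0.506 -0.044  0.205] lean deg 11.769022462568257
pre [ 0.5452 -0.002   0.215 ] [0.226, -0.168, 0.083]
pre2 [ 0.5452 -0.002   0.175 ] [0.0, 0.0, 0.133]
10 [ 0.5282 -0.0461  0.1691] [0.013, -0.157, 0.02]
18 [ 0.5238 -0.0576  0.1668] [0.003, -0.041, 0.008]
26 [ 0.5195 -0.0687  0.1628] [0.003, -0.04, 0.013]
34 [ 0.5154 -0.0792  0.1572] [0.003, -0.037, 0.019]
42 [ 0.5117 -0.0889  0.1501] [0.003, -0.034, 0.024]
50 [ 0.5083 -0.0976  0.1416] [0.002, -0.031, 0.028]
58 [ 0.5055 -0.105   0.1319] [0.002, -0.027, 0.032]
66 [ 0.5031 -0.1112  0.1211] [0.002, -0.022, 0.036]
74 [ 0.5013 -0.1158  0.1096] [0.001, -0.017, 0.038]
82 [ 0.5001 -0.119   0.0975] [0.001, -0.011, 0.04]
90 [ 0.4995 -0.1205  0.085 ] [0.0, -0.005, 0.042]
```

```bash
python3 -m handwheel '[[0,0,0,0.075,-0.056,0,0],[0,0,0,0.075,-0.056,0,0],[0,0,0,0.076,-0.056,0,0],[0,0,0,0,0,0.07,0],[0,0,0,0,0,0.07,0],[0,0,0,0,0,0.076,0],[0,0,0,0,0,0,0],[0,0,0,0,0,0,0]]'
```

```text
time_s: 18.95
eef_pos: [0.5425, -0.0018, 0.17]
eef_rot: [-0.002, 0.143, 0.99, 0.0]
wrist_force: [0.3, 0.6, 0.4]
opening: -0.001
grasp_force: 0.0
```

```bash
python3 -m handwheel '[[0,0,0,0.002,-0.05,0,0],[0,0,0,0.001,-0.05,0,0],[0,0,0,0.001,-0.035,0.002,0],[0,0,0,0,-0.02,0.001,0],[0,0,0,0.001,-0.021,0.004,0],[0,0,0,0.002,-0.02,0.004,0],[0,0,0,0.001,-0.02,0.006,0],[0,0,0,0.002,-0.02,0.007,0]]'
python3 - <<'E'
from h import *
a=ctrl.camera("scene");cv2.imwrite("pics/s6.png",cv2.convertScaleAbs(cv2.resize(a[70:250,170:350],(600,600),interpolation=cv2.INTER_CUBIC),alpha=1.6))
E
```

```text
time_s: 19.75
eef_pos: [0.5212, -0.0695, 0.1648]
eef_rot: [0.0, 0.143, 0.99, 0.0]
wrist_force: [-0.3, 1.1, 2.2]
opening: -0.002
grasp_force: 1.0
```

View pics/s6.png

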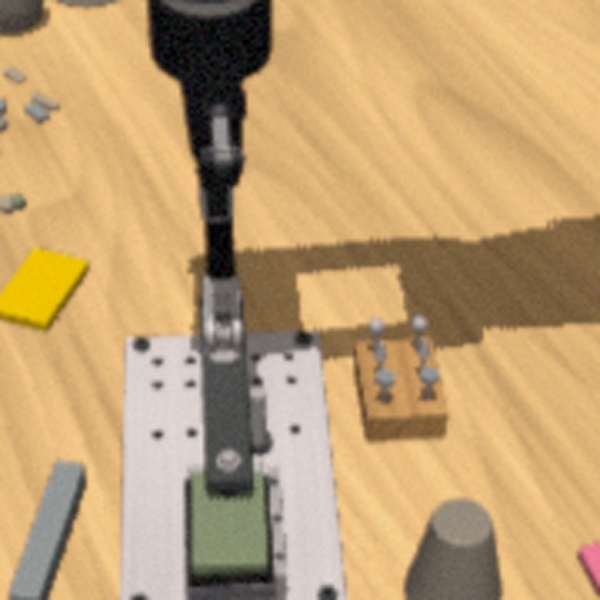

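The strap rests against the stop pin. The finger at (217,190) is centred on the handle and pushing it. I continue over and down.

```bash
python3 -m handwheel '[[0,0,0,0.001,-0.019,0.009,0],[0,0,0,0.001,-0.018,0.01,0],[0,0,0,0.001,-0.017,0.012,0],[0,0,0,0.001,-0.017,0.012,0],[0,0,0,0.001,-0.016,0.014,0],[0,0,0,0.001,-0.015,0.014,0],[0,0,0,0.001,-0.014,0.016,0],[0,0,0,0.001,-0.013,0.016,0]]'
python3 -m handwheel '[[0,0,0,0.001,-0.011,0.018,0],[0,0,0,0.001,-0.011,0.018,0],[0,0,0,0.001,-0.009,0.019,0],[0,0,0,0,-0.008,0.019,0],[0,0,0,0,-0.006,0.02,0],[0,0,0,0,-0.005,0.02,0],[0,0,0,0,0,0,0],[0,0,0,0,0,0,0]]'
```

```text
time_s: 20.6
eef_pos: [0.5075, -0.1061, 0.1333]
eef_rot: [-0.0, 0.143, 0.99, -0.0]
wrist_force: [0.5, 0.4, 2.5]
opening: 0.003
grasp_force: 1.2
time_s: 21.4
eef_pos: [0.5022, -0.1194, 0.099]
eef_rot: [-0.001, 0.143, 0.99, 0.0]
wrist_force: [-0.6, -0.8, 0.3]
opening: 0.001
grasp_force: 0.0
```

```bash
python3 -m handwheel '[[0,0,0,0,-0.003,0.01,0],[0,0,0,0,-0.002,0.01,0],[0,0,0,0,0,0.008,0],[0,0,0,0,0,0,0],[0,0,0,0,0,0,0],[0,0,0,0,0,0,0],[0,0,0,0,0,0,0],[0,0,0,0,0,0,0]]'
python3 -m handwheel '[[0,0,0,0,0,0.005,0],[0,0,0,0,0,0.005,0],[0,0,0,0,0,0,0],[0,0,0,0,0,0,0],[0,0,0,0,0,0,0],[0,0,0,0,0,0,0],[0,0,0,0,0,0,0],[0,0,0,0,0,0,0]]'
```

```text
time_s: 22.2
eef_pos: [0.5023, -0.1212, 0.0913]
eef_rot: [0.0, 0.143, 0.99, -0.0]
wrist_force: [-0.6, 2.0, 4.7]
opening: -0.004
grasp_force: 2.4
time_s: 23.0
eef_pos: [0.5028, -0.1217, 0.0896]
eef_rot: [0.001, 0.143, 0.99, -0.0]
wrist_force: [-4.8, 1.0, 13.7]
opening: -0.004
grasp_force: 7.0
```

```bash
python3 -m handwheel '[[0,0,0,0,0,0.005,0],[0,0,0,0,0,0.005,0],[0,0,0,0,0,0,0],[0,0,0,0,0,0,0],[0,0,0,0,0,0,0],[0,0,0,0,0,0,0],[0,0,0,0,0,0,0],[0,0,0,0,0,0,0]]'
```

```text
time_s: 23.8
eef_pos: [0.5032, -0.1221, 0.0879]
eef_rot: [0.001, 0.143, 0.99, -0.001]
wrist_force: [-7.0, 2.3, 23.8]
opening: 0.001
grasp_force: 11.9
```

The force is rising stiffly at the expected end height. I retreat straight up and aside, then check the lever numerically.

```bash
python3 -m handwheel '[[0,0,0,0,0,-0.05,0],[0,0,0,0,0,-0.1,0],[0,0,0,0,0,-0.15,0],[0,0,0,0,0,-0.15,0],[0,0,0,0,-0.1,-0.1,0],[0,0,0,0,-0.15,0,0],[0,0,0,0,-0.15,0,0],[0,0,0,0,-0.15,0,0]]'
python3 -m handwheel '[[0,0,0,0,-0.15,0,0],[0,0,0,0,-0.15,0,0],[0,0,0,0,-0.1,0,0],[0,0,0,0,0,0,0],[0,0,0,0,0,0,0],[0,0,0,0,0,0,0],[0,0,0,0,0,0,0],[0,0,0,0,0,0,0]]'
python3 - <<'E'
from h import *
S=np.array([.529,-.044]);w=-yv/np.linalg.norm(yv);nn=np.array([w[1],-w[0]])
for c in("top","scene"):
  a=ctrl.camera(c);cv2.imwrite(f"pics/{c}_end.png",a);g=a.max(2)
  def prof(z,s,t=0): u=proj(c,np.append(S+w*s+nn*t,z)).round().astype(int);return int(g[u[1],u[0]])
  print(c,"handle line if down",[prof(.095+.0875*s+.005,s) for s in np.arange(.03,.16,.008)])
  print("  strap line",[prof(.073,-s) for s in np.arange(.03,.15,.008)])
  print("  across nose",[prof(.073,-.09,t) for t in np.arange(-.032,.033,.004)])
  print("  across handle",[prof(.104,.09,t) for t in np.arange(-.032,.033,.004)])
def col(i,lo,hi):
  h=cv2.cvtColor(i,cv2.COLOR_BGR2HSV);m=cv2.inRange(h,lo,hi);n,l,s,ce=cv2.connectedComponentsWithStats(m);return [(s[k,4],ce[k].round(1)) for k in np.argsort(-s[1:,4])[:3]+1]
for i in("pics/s0.png","pics/scene_end.png"):print(col(cv2.imread(i),(35,50,60),(60,160,200)))
# stick/cone unchanged?
d=cv2.absdiff(cv2.imread("pics/t0.png"),cv2.imread("pics/top_end.png")).max(2);d=cv2.blur(d,(3,3))>25
n,l,s,ce=cv2.connectedComponentsWithStats(d.astype(np.uint8));print([(s[k].tolist()) for k in range(1,n) if s[k,4]>25])
E
```

```text
time_s: 24.6
eef_pos: [0.4546, -0.2809, 0.2501]
eef_rot: [0.0, 0.143, 0.99, -0.0]
wrist_force: [0.2, -0.5, 0.6]
opening: -0.002
grasp_force: 0.0
time_s: 25.4
eef_pos: [0.4218, -0.3935, 0.2503]
eef_rot: [0.0, 0.143, 0.99, -0.0]
wrist_force: [-0.3, -0.0, 0.2]
opening: -0.001
grasp_force: 0.0
top handle line if down [158, 143, 31, 34, 32, 34, 33, 34, 35, 39, 34, 160, 174, 175, 175, 173, 167]
  strap line [78, 75, 74, 76, 75, 75, 75, 76, 76, 89, 161, 115, 133, 143, 142]
  across nose [179, 179, 139, 86, 81, 71, 76, 75, 78, 78, 79, 69, 55, 70, 86, 79, 116]
  across handle [175, 177, 177, 174, 176, 169, 131, 44, 33, 41, 42, 74, 105, 103, 105, 126, 159]
scene handle line if down [121, 56, 10, 18, 11, 14, 18, 2, 21, 14, 36, 141, 141, 141, 138, 135, 133]
  strap line [48, 51, 49, 47, 49, 48, 49, 51, 49, 88, 92, 82, 40, 29, 79]
  across nose [139, 140, 138, 138, 83, 50, 50, 50, 49, 49, 51, 45, 43, 61, 54, 83, 138]
  across handle [140, 138, 139, 141, 147, 99, 45, 21, 2, 18, 71, 135, 142, 142, 145, 149, 148]
[(np.int32(592), array([238.2, 225.8])), (np.int32(140), array([233.5, 300.7])), (np.int32(91), array([253.9, 310.8]))]
[(np.int32(490), array([237.9, 228.5])), (np.int32(154), array([233.5, 300.7])), (np.int32(93), array([253.7, 310.7]))]
[[251, 149, 86, 70, 1978], [69, 206, 443, 178, 32542], [0, 338, 49, 46, 1299], [247, 379, 17, 5, 61]]
```

Run:
```python
from h import *
from scipy.ndimage import map_coordinates as mc
S=np.array([.529,-.044]);w=-yv/np.linalg.norm(yv)
for z in (.095,.103,.111,.12,.13):
  r=[]
  for c in("top","scene"):
    g=cv2.imread(f"pics/{c}_end.png").max(2).astype(float);ss=np.arange(.08,.15,.0005)
    P=np.array([proj(c,np.append(S+w*s,z)) for s in ss]);v=mc(g,[P[:,1],P[:,0]],order=1)
    k=np.argmax(v>90);r.append(ss[k])
  print(z,np.round(r,4))
```

```text
0.095 [0.118 0.13 ]
0.103 [0.1165 0.1205]
0.111 [0.115  0.1105]
0.12 [0.113  0.0995]
0.13 [0.111  0.0875]
```

The handle end triangulates to z of about 0.107 m, which means fully down. The other objects have not moved.

```bash
python3 -c "
from bench import ctrl
print(ctrl.hand_in())"
```

```text
the job is handed in; nothing more can be done
None
```

The strap was pushed against its stop over the stone, then the cam lever was pushed fully down with shut fingers, and the job is handed in; the hand-in returned no verdict, and I did not measure the pad's force on the stone.

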